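Empty the offcut tray into the tilt-out bin

ROBOT

A 6-joint arm with a two-finger parallel gripper is mounted at the origin on the work surface. World frame = base frame: x ahead of the robot, y to its left, z up, the work surface at z = 0. Lengths are in m, angles in degrees, forces in N, time in s.
With the tool pointing down it reaches from about 0.4 to 0.825 m from the base axis. Payload 7 kg.
Tool frame: the origin (TCP) lies midway between the tips of the shut fingers; the grasp point (between the pads) lies 19 mm behind it; z points along the fingers, y is the direction in which the jaws open and shut (so a half turn about z gives the same grasp; the last joint's range is limited). The gripper opens to 85 mm and grips with 20 to 120 N. Pads are 22 mm wide; open, the fingers measure 114 mm over their backs; the gripper's body (76 mm by 85 mm) begins 54 mm behind the grasp point. The pads swing forward as they close: fully open they stand 13 mm farther back than shut.
Start: joints at [-56.774, 20.546, 0.682, 0, -70.136, -16.507], TCP at [0.194, -0.646, 0.231] pointing down, gripper open.
Joint ranges: [-176.03, 176.03], [-82.01, 121.73], [-58.28, 71.71], [-173.87, 95.51], [-174.79, -0.11], [-173.66, 173.66]. Speed limits (degrees/s): [136.94, 136.94, 172.46, 180, 180, 180].

INTERFACE

Orientations are given as [roll, pitch, yaw] about the fixed x, y, z axes, in that order (R = Rz(yaw) Ry(pitch) Rx(roll)).
In Python, from bench import robot, camera gives the robot as it stands.
- The arm moves only by the tool send_rows, never from a script. Its argument "series" is a list of rows, each an object of numbers: "tx", "ty", "tz": the shift along the world's x, y, z in m; "ax", "ay", "az": the turn, a rotation vector about the world's x, y, z in rad. A call has 1 to 8 rows; each row is the pose to reach, as a shift and turn from the pose measured when the call began; what a row does not reach only later rows make up. A row lasts 1/12 s, in which the tool goes at most 41.7 mm and 7.16 degrees, less where a joint would pass 70% of its speed; a pose out of reach is approached as far as the arm can. A call with a gripper value outside its range is refused whole. "grip" is the closure, from -1 (fully open) to 1 (shut), set as the call begins (left out, the last holds). The fingers move at their own pace and stop on an object; the grip force is fixed at half the most. Time passes only in rows, so rows that repeat a pose let the fingers close. It gives the time, the measured TCP pose, the force and the opening at its end, in the units of the state.
- robot.state(): the state, without advancing time (a new reading comes with each control period).
- camera(name): name is "scene" or "top" or "wrist"; returns a dict with "color" (480x640x3 uint8, red, green, blue), "fx", "fy", "cx", "cy" (pixels), "view" (4x4, takes a point from world to camera coordinates). Camera axes: x right, y down, z forward; pixel columns grow to the right and rows downward; lengths in m; the calibration is good to about 2 mm. A picture is of the moment at which its call begins. There is no depth.
- robot.job_done(): hands the job in, once; it reports no verdict.
The state is a dict: "time_s": time; "joint_pos": joint angles; "joint_velocities": joint speeds; "joint_efforts": joint torques, N m; "tcp_pos": TCP position; "tool_rot": TCP orientation; "contact_force": force on the tool from outside, world axes, zero at the start; "ft_torque": the same for the moment, N m; "grip_width": finger opening in m.
Only numpy, scipy, OpenCV 4.12 (cv2) and the standard library are available. Lean on these libraries where they do the work, as an engineer would, in place of code of your own. Each camera call takes 0.05 s, during which the arm holds its last target. There are 200 camera calls.

TASK

Push the lamp arm off to the side so that it is completely clear of the bin, then pull the tilt-out bin open right to its stop, and tip all four offcuts from the red tray into the open bin without handling the offcuts themselves. Then set the empty tray upright back on the bench and let go; leave the bin open and the lamp aside, and do not disturb the other things on the bench.

Things in the scene. Friction and masses are not known exactly. Their poses are not given: they have to be found in the camera images.
- cabinet: Dark wooden bin cabinet fixed on the bench, 150 deep (its x) x 240 wide (its y) x 205 high. Origin: centre of its underside, on the bench. Its front faces its own -x. A 9 mm radius steel lamp post stands against its -y side, at cabinet x -25, y -150, and carries the lamp arm 295 above the bench.
- bin (a joint): Angle of the tilt-out bin (wooden front, plywood tub behind), rad: 0 shut, 0.8 open at its stop; starts at 0 to 0.1. It turns about a level axis along the cabinet's y through bin_hinge; opening moves the front's top out, to the cabinet's -x. Stiff hinge (0.3 Nm): it stays at any angle; about 2 to 5 N at the handle moves it. Front panel 236 wide, 170 high from the hinge, 14 thick.
- bin_hinge (a point): The bin's hinge axis at mid-width: cabinet x -75 (its front face), y 0, 22 above the bench; does not move. Axes turn with the bin: x in through the tub, y along the hinge, z up the front panel.
- bin_handle (a point): Middle of the bin's steel bow handle: a level straight bar 12 thick, 110 long along the cabinet's y. When shut it is 168 above and 65 in front of the hinge (bin x -65), level with the top of the front. 45 mm free between bar and front, open from above: it can be hooked or pinched from above. Axes as bin_hinge.
- bin_in (a point): Point in the tub: bin x 50 (behind the front's inner face), y 0, 60 above the hinge when shut; tilts with the bin, axes as bin_hinge. Tub inside: 194 wide, 94 deep, back 110 high, cheeks 110 to 160. Fully open, the front's top edge is 122 out from the cabinet's front face and 140 above the bench; the mouth to pour into lies between the two.
- lamp (a joint): Angle of the lamp arm about its upright post, rad, counter-clockwise from above. At 0 it points to 131 degrees in the cabinet's frame (from its +x towards its +y), over the bin's handle and mouth; at 0.86 straight out from the front, beside the bin; on to 1.9, out to the side. Starts at -0.12 to 0.15. Light friction (0.12 Nm): it can be pushed and stays where left.
- lamp_pivot (a point): The lamp arm's pivot, on the post axis, 295 above the bench. Its x axis points along the arm.
- lamp_tip (a point): Free end of the lamp arm, 200 from the pivot, 295 above the bench. The arm is a black lamp bar 36 wide and 18 thick, from 50 to 200 from the pivot.
- tray: Loose red offcut tray, 0.24 to 0.39 kg. Floor 100 (its x) x 150 (its y), 5 thick; walls 40 high on its +x side and both ends; the -x side is open, without a lip: the pouring edge. A pale wooden grip bar runs along its y above the middle, 12 wide (x), 20 high, 85 to 105 above the underside, between end uprights. Origin: centre of its underside; z up.
- offcut1: Loose wooden offcut, 24 x 60 (its y) x 18 high, 20 g, lying flat on the tray floor at the start. Origin: centre of its underside.
- offcut2: Loose wooden offcut, 24 x 60 (its y) x 18 high, 20 g, lying flat on the tray floor at the start. Origin: centre of its underside.
- offcut3: Loose wooden offcut, 24 x 60 (its y) x 18 high, 20 g, lying flat on the tray floor at the start. Origin: centre of its underside.
- offcut4: Loose wooden offcut, 24 x 60 (its y) x 18 high, 20 g, lying flat on the tray floor at the start. Origin: centre of its underside.
- carved_block: Carved wooden printing block 140 x 200 x 24, loose on the bench; a bystander, to be left alone. Origin: centre of its underside.
- mallet: Wooden mallet, about 200 long, loose on the bench; a bystander, to be left alone. Origin: centre of its underside.
- gouge_a: Gouge with brown handle, about 200 long, loose on the bench; a bystander, to be left alone. Origin: centre of its underside.
- gouge_b: Gouge with red handle, about 200 long, loose on the bench; a bystander, to be left alone. Origin: centre of its underside.
- jar: Jar 60 across, 75 high, loose on the bench; a bystander, to be left alone. Origin: centre of its underside.
- stone: Sharpening stone on a wooden base 70 x 180 x 30, loose on the bench; a bystander, to be left alone. Origin: centre of its underside.
- bowl: Blue bowl 110 across, 50 high, loose on the bench; a bystander, to be left alone. Origin: centre of its underside.
Not all that is in view belongs to the job. What is shaped like the tray but green is not meant.

How it is judged:
By the outcome, as a careful person would: the job done as asked, in the order asked, and still so for the second after the job is handed in, with the robot touching nothing.
It also fails if it takes over 72 s, if anything falls off the work surface, if the arm or the gripper's body presses on something with over 40 N, if the wrist force passes 120 N, or if a joint passes its speed limit or range.

## Working session

There is one attempt and no reset: what is moved stays moved. The work goes in short steps, Python scripts to look and compute and a tool call to move; the robot and the scene stay as the last step left them, time stands still between calls to the robot, and variables do not carry over. Pictures are saved under pics/ and viewed, about 8 in all and at most 12, crops included, and the job is handed in when it is done.

Besides the shell and the picture viewer there is one more tool, called after ">>>" as a command line: name --argument value ..., lists and objects as JSON in quotes. send_rows: Moves the arm, as the interface text tells. Its arguments: {"type":"object","properties":{"series":{"type":"array","items":{"type":"object","properties":{"tx":{"type":"number"},"ty":{"type":"number"},"tz":{"type":"number"},"ax":{"type":"number"},"ay":{"type":"number"},"az":{"type":"number"}}}},"grip":{"type":"number"}},"required":["series"]}

```bash
ls; mkdir -p pics; python3 - <<'E'
from bench import robot, camera
import cv2, numpy as np
for n in ("scene","top"):
    c=camera(n); cv2.imwrite(f"pics/{n}0.png",c["color"][:,:,::-1]); print(n,c["fx"],c["fy"],c["cx"],c["cy"]); print(np.round(c["view"],4).tolist())
print(robot.state())
E
```

```text
pics
scene 575.0334782710291 575.0334782710291 327.46765135662054 238.4677883175969
[[0.8433, 0.5374, -0.0028, -0.4307], [0.4507, -0.7101, -0.541, -0.1977], [-0.2927, 0.4549, -0.841, 1.626], [0.0, 0.0, 0.0, 1.0]]
top 581.9507506369716 581.9507506369716 317.5925247604265 226.23108657819614
[[-0.021, -0.9998, -0.0056, -0.0678], [-0.9956, 0.0215, -0.0912, 0.5501], [0.0913, 0.0037, -0.9958, 1.6708], [0.0, 0.0, 0.0, 1.0]]
{'time_s': 0.1, 'joint_pos': array([-5.67725195e+01,  2.05878590e+01,  6.41268138e-01, -1.81570458e-02,
       -7.01370598e+01, -1.65069414e+01]), 'joint_velocities': array([-0.04093568, -0.12089538,  0.20795629,  0.05137433,  0.07398209,
        0.00773677]), 'joint_efforts': array([-2.79118685e-03, -5.84764731e+01,  2.94108367e+01,  6.95459917e+00,
       -3.19263374e-03,  2.78875163e-06]), 'tcp_pos': array([ 0.19406015, -0.64606441,  0.23046716]), 'tool_rot': array([ 1.79914947e+02, -7.40364816e-03, -1.63285637e+02]), 'contact_force': array([-0.40185848,  0.17692196, -0.31452276]), 'ft_torque': array([-0.02829547,  0.00445001, -0.01106672]), 'grip_width': 0.0852543905730725}
```

View pics/scene0.png

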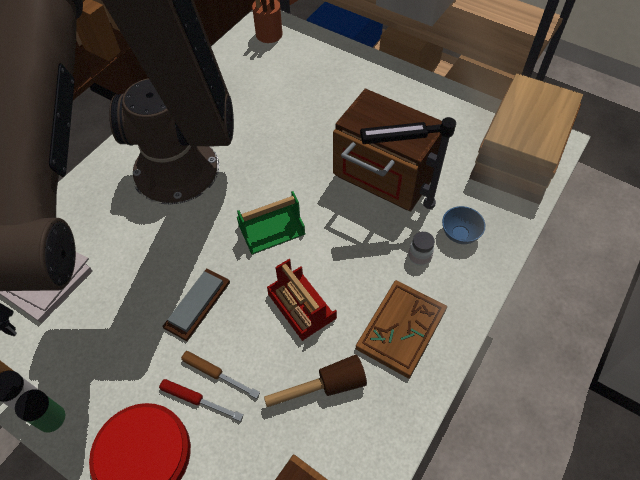

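View pics/top0.png

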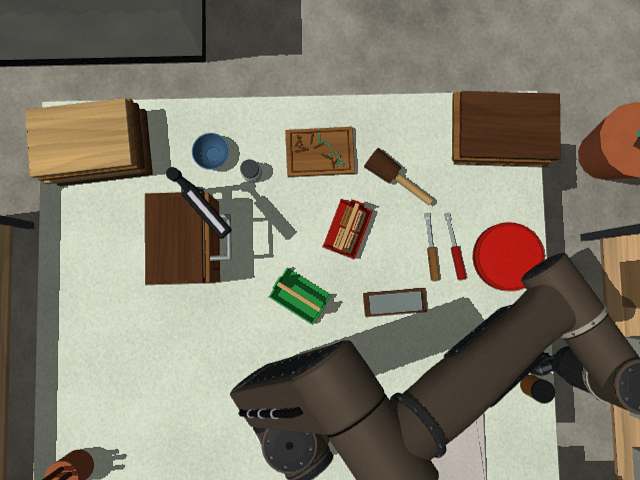

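The scene view shows the cabinet (335-440, 90-205), the lamp arm over the handle, the red tray (300, 300) and the similar green one (270, 222). From above, the red tray is at (349, 228), the green at (300, 296) and the lamp pivot at (173, 174). The red tray, holding offcuts and a pale grip bar, fits the description, so I'll confirm it in an enlarged crop.

```bash
cat > h.py <<'E'
import numpy as np, cv2
from bench import robot, camera
def w2p(c,P):
    V=np.array(c["view"]); q=np.atleast_2d(P)@V[:3,:3].T+V[:3,3]
    return np.c_[c["fx"]*q[:,0]/q[:,2]+c["cx"], c["fy"]*q[:,1]/q[:,2]+c["cy"]]
def p2w(c,uv,z):
    V=np.array(c["view"]); R,t=V[:3,:3],V[:3,3]; o=-R.T@t
    d=R.T@np.array([(uv[0]-c["cx"])/c["fx"],(uv[1]-c["cy"])/c["fy"],1]); return o+d*(z-o[2])/d[2]
def crop(c,x,y,w,h,s,name):
    cv2.imwrite("pics/"+name,cv2.resize(c["color"][y:y+h,x:x+w,::-1],None,fx=s,fy=s,interpolation=cv2.INTER_CUBIC))
E
python3 - <<'E'
from h import *
c=camera("top"); crop(c,135,160,250,170,3.2,"c1.png")
for n,uv,z in [("pivot",(173,174),.304),("tip",(224,234),.304),("cabNWtop",(145,194),.205),("cabSW",(145,284),.205),("cabSE",(206,283),.205),("post/far NE",(206,194),.205)]: print(n,p2w(c,uv,z).round(3))
E
```

```text
pivot [0.659 0.272 0.304]
tip [0.509 0.147 0.304]
cabNWtop [0.627 0.37  0.205]
cabSW [0.392 0.369 0.205]
cabSE [0.391 0.211 0.205]
post/far NE [0.623 0.21  0.205]
```

View pics/c1.png

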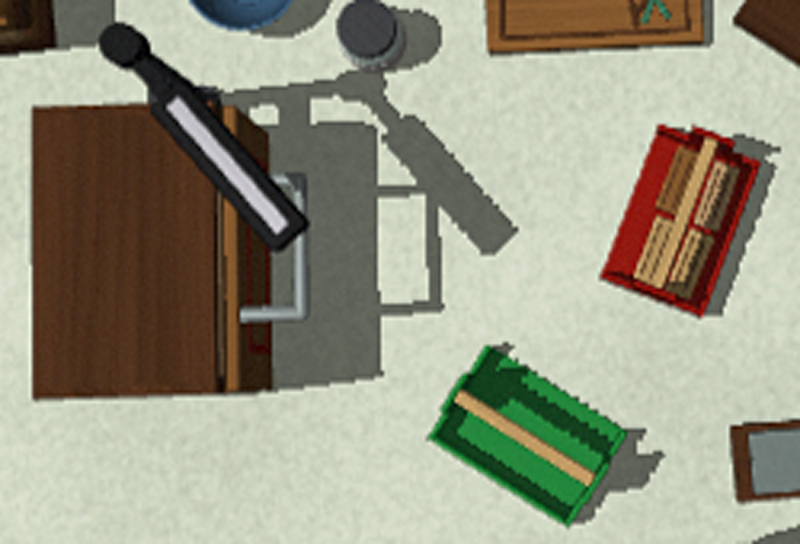

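The crop shows the red tray at crop (685, 220) with four offcuts and its open side on the left, towards the cabinet. The grip bar runs from (712, 140) to (655, 285). The green tray is empty, so the red one is right. The lamp tip is at about (294, 235), and the handle bar is at crop x≈302, rows 180-318. The cabinet fit comes out at centre (0.510, 0.295), yaw ≈ 90°, and the predicted post (0.660, 0.270) matches the measured one (0.659, 0.272). I'll start with the lamp.

>>> send_rows --grip 1 --series '[{"tx": 0.02, "ty": 0.035, "tz": 0.015, "az": -0.04}, {"tx": 0.035, "ty": 0.07, "tz": 0.03, "az": -0.08}, {"tx": 0.05, "ty": 0.105, "tz": 0.045, "az": -0.12}, {"tx": 0.07, "ty": 0.14, "tz": 0.06, "az": -0.16}, {"tx": 0.09, "ty": 0.175, "tz": 0.075, "az": -0.2}, {"tx": 0.11, "ty": 0.21, "tz": 0.09, "az": -0.24}, {"tx": 0.13, "ty": 0.24, "tz": 0.105, "az": -0.29}, {"tx": 0.14, "ty": 0.27, "tz": 0.12, "az": -0.29}]'

```text
invalid input at $.series[0]: expected keys tx, ty, tz, ax, ay, az
```

```bash
python3 - <<'E'
from h import *
c=camera("top"); P=lambda u,v,z:p2w(c,(135+u/3.2,160+v/3.2),z).round(4)
print("tip",P(294,235,.304),"pivot",P(123,44,.304))
print("handle ends",P(303,185,.196),P(303,315,.196))
print("frontface cab edge",P(218,250,.205),"back",P(33,250,.205),"sides",P(120,107,.205),P(120,398,.205))
a,b=P(712,140,.105),P(655,285,.105); print("bar",a,b,(a+b)/2,np.degrees(np.arctan2(*(a-b)[1::-1])),np.linalg.norm(a-b))
E
```

```text
tip [0.5101 0.1404 0.304 ] pivot [0.6599 0.2707 0.304 ]
handle ends [0.56   0.1501 0.196 ] [0.4534 0.1508 0.196 ]
frontface cab edge [0.5073 0.2182 0.205 ] back [0.5106 0.3688 0.205 ] sides [0.6265 0.2981 0.205 ] [0.3893 0.2977 0.205 ]
bar [ 0.6016 -0.1922  0.105 ] [ 0.4765 -0.1395  0.105 ] [ 0.53905 -0.16585  0.105  ] -22.843891051046608 0.13574719149949294
```

>>> send_rows --grip 1 --series '[{"tx": 0.02, "ty": 0.035, "tz": 0.015, "ax": 0, "ay": 0, "az": -0.04}, {"tx": 0.035, "ty": 0.07, "tz": 0.03, "ax": 0, "ay": 0, "az": -0.08}, {"tx": 0.05, "ty": 0.105, "tz": 0.045, "ax": 0, "ay": 0, "az": -0.12}, {"tx": 0.07, "ty": 0.14, "tz": 0.06, "ax": 0, "ay": 0, "az": -0.16}, {"tx": 0.09, "ty": 0.175, "tz": 0.075, "ax": 0, "ay": 0, "az": -0.2}, {"tx": 0.11, "ty": 0.21, "tz": 0.09, "ax": 0, "ay": 0, "az": -0.24}, {"tx": 0.13, "ty": 0.24, "tz": 0.105, "ax": 0, "ay": 0, "az": -0.29}, {"tx": 0.14, "ty": 0.27, "tz": 0.12, "ax": 0, "ay": 0, "az": -0.29}]'

```text
time_s: 0.87
tcp_pos: [0.3352, -0.3744, 0.3513]
tool_rot: [179.9, 0.0, 180.0]
contact_force: [1.3, 0.1, -0.1]
grip_width: -0.0001
```

>>> send_rows --series '[{"tx": 0.015, "ty": 0.035, "tz": 0.01, "ax": 0, "ay": 0, "az": 0}, {"tx": 0.03, "ty": 0.07, "tz": 0.02, "ax": 0, "ay": 0, "az": 0}, {"tx": 0.045, "ty": 0.105, "tz": 0.03, "ax": 0, "ay": 0, "az": 0}, {"tx": 0.06, "ty": 0.14, "tz": 0.035, "ax": 0, "ay": 0, "az": 0}, {"tx": 0.075, "ty": 0.175, "tz": 0.04, "ax": 0, "ay": 0, "az": 0}, {"tx": 0.09, "ty": 0.21, "tz": 0.04, "ax": 0, "ay": 0, "az": 0}, {"tx": 0.105, "ty": 0.245, "tz": 0.04, "ax": 0, "ay": 0, "az": 0}, {"tx": 0.115, "ty": 0.275, "tz": 0.04, "ax": 0, "ay": 0, "az": 0}]'

```text
time_s: 1.53
tcp_pos: [0.4508, -0.097, 0.3914]
tool_rot: [179.9, 0.0, 180.0]
contact_force: [0.7, -0.7, 0.3]
grip_width: 0.0001
```

>>> send_rows --series '[{"tx": 0.005, "ty": 0.035, "tz": 0, "ax": 0, "ay": 0, "az": 0}, {"tx": 0.01, "ty": 0.075, "tz": 0, "ax": 0, "ay": 0, "az": 0}, {"tx": 0.015, "ty": 0.115, "tz": 0, "ax": 0, "ay": 0, "az": 0}, {"tx": 0.02, "ty": 0.155, "tz": 0, "ax": 0, "ay": 0, "az": 0}, {"tx": 0.025, "ty": 0.195, "tz": 0, "ax": 0, "ay": 0, "az": 0}, {"tx": 0.03, "ty": 0.235, "tz": 0, "ax": 0, "ay": 0, "az": 0}, {"tx": 0.035, "ty": 0.275, "tz": 0, "ax": 0, "ay": 0, "az": 0}, {"tx": 0.038, "ty": 0.315, "tz": 0, "ax": 0, "ay": 0, "az": 0}]'

```text
time_s: 2.2
tcp_pos: [0.4885, 0.22, 0.3915]
tool_rot: [179.9, 0.0, -180.0]
contact_force: [1.1, -0.2, 0.1]
grip_width: 0.0003
```

>>> send_rows --series '[{"tx": 0, "ty": 0, "tz": -0.03, "ax": 0, "ay": 0, "az": 0}, {"tx": 0, "ty": 0, "tz": -0.065, "ax": 0, "ay": 0, "az": 0}, {"tx": 0, "ty": 0, "tz": -0.1, "ax": 0, "ay": 0, "az": 0}, {"tx": 0, "ty": 0, "tz": -0.13, "ax": 0, "ay": 0, "az": 0}, {"tx": 0, "ty": 0, "tz": -0.13, "ax": 0, "ay": 0, "az": 0}]'

```text
time_s: 2.62
tcp_pos: [0.4853, 0.2183, 0.2552]
tool_rot: [-179.8, -0.4, 180.0]
contact_force: [-0.8, -0.4, -1.2]
grip_width: 0.0
```

>>> send_rows --series '[{"tx": 0.015, "ty": -0.016, "tz": 0, "ax": 0, "ay": 0, "az": 0}, {"tx": 0.0245, "ty": -0.035, "tz": 0, "ax": 0, "ay": 0, "az": 0}, {"tx": 0.0355, "ty": -0.052, "tz": 0, "ax": 0, "ay": 0, "az": 0}, {"tx": 0.0495, "ty": -0.068, "tz": 0, "ax": 0, "ay": 0, "az": 0}, {"tx": 0.0645, "ty": -0.082, "tz": 0, "ax": 0, "ay": 0, "az": 0}, {"tx": 0.0815, "ty": -0.094, "tz": 0, "ax": 0, "ay": 0, "az": 0}, {"tx": 0.0995, "ty": -0.104, "tz": 0, "ax": 0, "ay": 0, "az": 0}, {"tx": 0.119, "ty": -0.112, "tz": 0, "ax": 0, "ay": 0, "az": 0}]'

```text
time_s: 3.28
tcp_pos: [0.6055, 0.1054, 0.2576]
tool_rot: [-179.8, -0.3, 180.0]
contact_force: [-0.6, 1.6, -0.2]
grip_width: 0.0001
```

>>> send_rows --series '[{"tx": 0.0205, "ty": -0.005, "tz": 0, "ax": 0, "ay": 0, "az": 0}, {"tx": 0.0375, "ty": -0.0075, "tz": 0, "ax": 0, "ay": 0, "az": 0}, {"tx": 0.0555, "ty": -0.008, "tz": 0, "ax": 0, "ay": 0, "az": 0}, {"tx": 0.0735, "ty": -0.007, "tz": 0, "ax": 0, "ay": 0, "az": 0}, {"tx": 0.0875, "ty": -0.004, "tz": 0, "ax": 0, "ay": 0, "az": 0}, {"tx": 0.1025, "ty": -0.0005, "tz": 0, "ax": 0, "ay": 0, "az": 0}, {"tx": 0.1135, "ty": 0.003, "tz": 0, "ax": 0, "ay": 0, "az": 0}, {"tx": 0.1215, "ty": 0.007, "tz": 0, "ax": 0, "ay": 0, "az": 0}]'

```text
time_s: 3.95
tcp_pos: [0.7284, 0.1123, 0.2596]
tool_rot: [-179.8, -0.3, 179.9]
contact_force: [-1.8, 0.4, 1.7]
grip_width: -0.0003
```

>>> send_rows --series '[{"tx": -0.035, "ty": 0, "tz": 0, "ax": 0, "ay": 0, "az": 0}, {"tx": -0.075, "ty": 0.005, "tz": 0, "ax": 0, "ay": 0, "az": 0}, {"tx": -0.115, "ty": 0.01, "tz": 0.005, "ax": 0, "ay": 0, "az": 0}, {"tx": -0.15, "ty": 0.03, "tz": 0.005, "ax": 0, "ay": 0, "az": 0}, {"tx": -0.185, "ty": 0.05, "tz": 0.005, "ax": 0, "ay": 0, "az": 0}, {"tx": -0.21, "ty": 0.06, "tz": 0.005, "ax": 0, "ay": 0, "az": 0}, {"tx": -0.22, "ty": 0.067, "tz": 0.005, "ax": 0, "ay": 0, "az": 0}, {"tx": -0.22, "ty": 0.067, "tz": 0.005, "ax": 0, "ay": 0, "az": 0}]'

```text
time_s: 4.62
tcp_pos: [0.5072, 0.1806, 0.2669]
tool_rot: [-179.9, -0.1, -179.9]
contact_force: [0.1, 1.4, -0.2]
grip_width: 0.0002
```

```bash
python3 - <<'E'
from h import *
c=camera("top"); s=camera("scene"); 
a=cv2.resize(c["color"][140:340,130:280],None,fx=2.6,fy=2.6,interpolation=cv2.INTER_CUBIC)
b=cv2.resize(s["color"][70:270,320:470],None,fx=2.6,fy=2.6,interpolation=cv2.INTER_CUBIC)
cv2.imwrite("pics/c2.png",np.hstack([a,b])[:,:,::-1]); print(robot.state()["tcp_pos"])
E
```

```text
[0.50896623 0.179804   0.2659827 ]
```

View pics/c2.png

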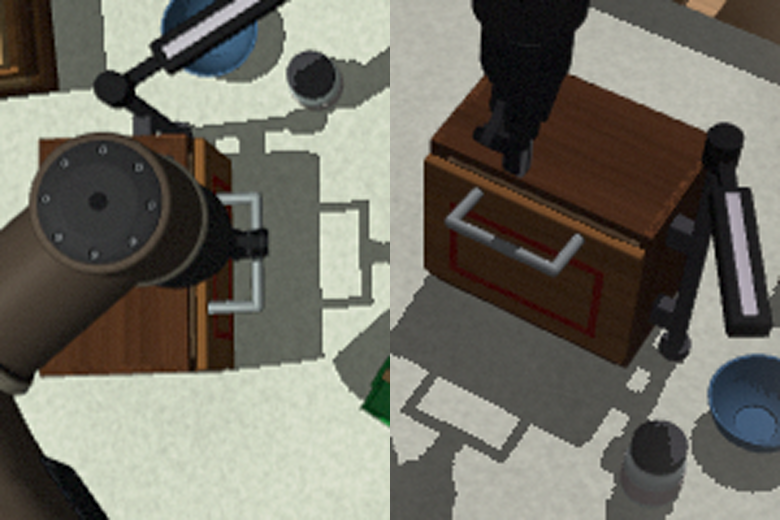

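The lamp now points away over the bowl (left view, tip up-right; right view, hanging clear of the front). The bow handle is clear, with its bar at left crop x≈258, rows 195-308, and the finger stands above the gap. Next I'll hook the handle.

>>> send_rows --series '[{"tx": -0.001, "ty": -0.002, "tz": -0.025, "ax": 0, "ay": 0, "az": 0}, {"tx": -0.001, "ty": -0.002, "tz": -0.045, "ax": 0, "ay": 0, "az": 0}, {"tx": -0.001, "ty": -0.002, "tz": -0.065, "ax": 0, "ay": 0, "az": 0}, {"tx": -0.001, "ty": -0.002, "tz": -0.08, "ax": 0, "ay": 0, "az": 0}, {"tx": -0.001, "ty": -0.002, "tz": -0.095, "ax": 0, "ay": 0, "az": 0}, {"tx": -0.001, "ty": -0.002, "tz": -0.1, "ax": 0, "ay": 0, "az": 0}]'

```text
time_s: 5.22
tcp_pos: [0.5081, 0.1767, 0.1636]
tool_rot: [-179.7, -0.3, 179.9]
contact_force: [-0.7, -0.6, 0.5]
grip_width: -0.0
```

>>> send_rows --series '[{"tx": 0, "ty": -0.01, "tz": -0.002, "ax": 0.04, "ay": 0, "az": 0}, {"tx": 0, "ty": -0.019, "tz": -0.005, "ax": 0.08, "ay": 0, "az": 0}, {"tx": 0, "ty": -0.026, "tz": -0.008, "ax": 0.13, "ay": 0, "az": 0}, {"tx": 0, "ty": -0.0325, "tz": -0.0117, "ax": 0.18, "ay": 0, "az": 0}, {"tx": 0, "ty": -0.039, "tz": -0.016, "ax": 0.23, "ay": 0, "az": 0}, {"tx": 0, "ty": -0.045, "tz": -0.02, "ax": 0.28, "ay": 0, "az": 0}, {"tx": 0, "ty": -0.051, "tz": -0.0245, "ax": 0.33, "ay": 0, "az": 0}, {"tx": 0, "ty": -0.057, "tz": -0.029, "ax": 0.38, "ay": 0, "az": 0}]'

```text
time_s: 5.88
tcp_pos: [0.5097, 0.1197, 0.1353]
tool_rot: [158.3, -0.2, -180.0]
contact_force: [-0.6, 2.4, -0.7]
grip_width: 0.0004
```

>>> send_rows --series '[{"tx": 0, "ty": -0.005, "tz": -0.0055, "ax": 0.05, "ay": 0, "az": 0}, {"tx": 0, "ty": -0.0105, "tz": -0.011, "ax": 0.1, "ay": 0, "az": 0}, {"tx": 0, "ty": -0.015, "tz": -0.0165, "ax": 0.15, "ay": 0, "az": 0}, {"tx": 0, "ty": -0.02, "tz": -0.0225, "ax": 0.2, "ay": 0, "az": 0}, {"tx": 0, "ty": -0.0245, "tz": -0.029, "ax": 0.25, "ay": 0, "az": 0}, {"tx": 0, "ty": -0.0285, "tz": -0.035, "ax": 0.3, "ay": 0, "az": 0}, {"tx": 0, "ty": -0.033, "tz": -0.043, "ax": 0.36, "ay": 0, "az": 0}]'

```text
time_s: 6.47
tcp_pos: [0.5117, 0.0858, 0.0933]
tool_rot: [137.5, 0.0, -179.9]
contact_force: [0.2, 0.6, 0.2]
grip_width: 0.0003
```

>>> send_rows --series '[{"tx": 0, "ty": -0.002, "tz": -0.003, "ax": 0.015, "ay": 0, "az": 0}, {"tx": 0, "ty": -0.004, "tz": -0.006, "ax": 0.03, "ay": 0, "az": 0}, {"tx": 0, "ty": -0.004, "tz": -0.006, "ax": 0.03, "ay": 0, "az": 0}]'

```text
time_s: 6.72
tcp_pos: [0.5113, 0.0845, 0.0914]
tool_rot: [135.1, -0.0, -179.7]
contact_force: [-8.4, 12.1, 29.2]
grip_width: 0.0
```

>>> send_rows --series '[{"tx": 0, "ty": -0.002, "tz": -0.002, "ax": 0, "ay": 0, "az": 0}, {"tx": 0, "ty": -0.003, "tz": -0.003, "ax": 0, "ay": 0, "az": 0}, {"tx": 0, "ty": -0.003, "tz": -0.003, "ax": 0, "ay": 0, "az": 0}]'

```text
time_s: 6.97
tcp_pos: [0.5112, 0.0846, 0.0918]
tool_rot: [134.6, -0.0, -179.6]
contact_force: [-6.3, 11.8, 20.8]
grip_width: -0.0001
```

>>> send_rows --series '[{"tx": 0, "ty": 0.004, "tz": 0.004, "ax": 0, "ay": 0, "az": 0}, {"tx": 0, "ty": 0.005, "tz": 0.005, "ax": 0, "ay": 0, "az": 0}, {"tx": 0, "ty": -0.01, "tz": 0.02, "ax": 0, "ay": 0, "az": 0}, {"tx": 0, "ty": -0.03, "tz": 0.04, "ax": 0, "ay": 0, "az": 0}, {"tx": 0, "ty": -0.05, "tz": 0.06, "ax": 0, "ay": 0, "az": 0}, {"tx": 0, "ty": -0.075, "tz": 0.085, "ax": 0, "ay": 0, "az": 0}, {"tx": 0, "ty": -0.1, "tz": 0.11, "ax": 0, "ay": 0, "az": 0}, {"tx": 0, "ty": -0.12, "tz": 0.14, "ax": 0, "ay": 0, "az": 0}]'

```text
time_s: 7.63
tcp_pos: [0.5111, -0.038, 0.232]
tool_rot: [134.7, -0.1, -179.6]
contact_force: [0.5, 0.5, -1.1]
grip_width: 0.0
```

>>> send_rows --grip -1 --series '[{"tx": 0.004, "ty": -0.016, "tz": 0.01, "ax": -0.1, "ay": 0, "az": 0}, {"tx": 0.008, "ty": -0.032, "tz": 0.02, "ax": -0.2, "ay": 0, "az": 0}, {"tx": 0.012, "ty": -0.048, "tz": 0.03, "ax": -0.3, "ay": 0, "az": 0}, {"tx": 0.016, "ty": -0.064, "tz": 0.04, "ax": -0.4, "ay": 0, "az": 0}, {"tx": 0.02, "ty": -0.08, "tz": 0.04, "ax": -0.5, "ay": 0, "az": 0}, {"tx": 0.024, "ty": -0.1, "tz": 0.04, "ax": -0.6, "ay": 0, "az": 0}, {"tx": 0.028, "ty": -0.115, "tz": 0.04, "ax": -0.7, "ay": 0, "az": 0}, {"tx": 0.028, "ty": -0.128, "tz": 0.04, "ax": -0.79, "ay": 0, "az": 0}]'

```text
time_s: 8.3
tcp_pos: [0.541, -0.1675, 0.2733]
tool_rot: [-179.7, -0.2, -179.8]
contact_force: [-0.3, -1.0, -0.3]
grip_width: 0.0854
```

>>> send_rows --series '[{"tx": 0, "ty": 0, "tz": 0, "ax": 0, "ay": 0, "az": -0.1}, {"tx": 0, "ty": 0, "tz": 0, "ax": 0, "ay": 0, "az": -0.2}, {"tx": 0, "ty": 0, "tz": 0, "ax": 0, "ay": 0, "az": -0.3}, {"tx": 0, "ty": 0, "tz": 0, "ax": 0, "ay": 0, "az": -0.4}, {"tx": 0, "ty": 0, "tz": 0, "ax": 0, "ay": 0, "az": -0.4}]'

```text
time_s: 8.72
tcp_pos: [0.5416, -0.1682, 0.2735]
tool_rot: [-179.7, -0.1, 157.0]
contact_force: [0.1, 0.5, -0.4]
grip_width: 0.0852
```

```bash
python3 - <<'E'
from h import *
c=camera("wrist"); s=camera("scene"); print(np.round(c["view"],4).tolist(),c["fx"],c["cx"],c["cy"],robot.state()["tcp_pos"],robot.state()["tool_rot"])
a=cv2.resize(c["color"],(480,360)); b=cv2.resize(s["color"][70:300,320:520],(313,360),interpolation=cv2.INTER_CUBIC)
cv2.imwrite("pics/c3.png",np.hstack([a,b])[:,:,::-1])
E
```

```text
[[0.3902, 0.9207, -0.0053, -0.0543], [0.8782, -0.3705, 0.3026, -0.5898], [0.2767, -0.1227, -0.9531, 0.2504], [0.0, 0.0, 0.0, 1.0]] 388.6551835829366 315.18151976824396 240.55001334811382 [ 0.54140782 -0.16807631  0.2734018 ] [-1.79708237e+02 -1.54795172e-01  1.57436316e+02]
```

View pics/c3.png

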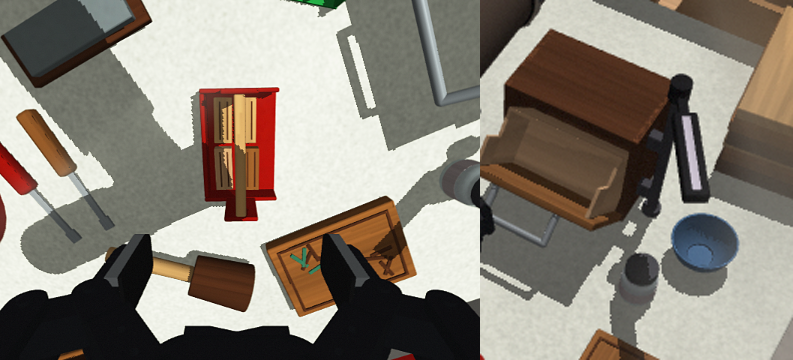

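The wrist view (480x360) shows the red tray with its grip bar nearly vertical, from (239, 93) to (241, 215), and the open side on the right, towards the cabinet. The right view shows the bin fully tipped out and the lamp aside.

```bash
python3 - <<'E'
from h import *
c=camera("wrist"); a,b=[p2w(c,(u*4/3,v*4/3),.105) for u,v in [(239,94),(241,203)]]
print(a,b,(a+b)/2,np.linalg.norm(a-b),np.degrees(np.arctan2(*(b-a)[1::-1])))
c=camera("top"); print(w2p(c,[(a+b)/2]), [p2w(c,q,0.005).round(3) for q in [(135+655/3.2,160+128/3.2),(135+602/3.2,160+278/3.2),(135+708/3.2,160+318/3.2)]])
E
```

```text
[ 0.47531184 -0.13953249  0.105     ] [ 0.58737751 -0.18317584  0.105     ] [ 0.53134467 -0.16135417  0.105     ] 0.12026411036251829 -21.27814841057391
[[347.06615755 229.11981573]] [array([ 0.627, -0.146,  0.005]), array([ 0.489, -0.094,  0.005]), array([ 0.45 , -0.191,  0.005])]
```

>>> send_rows --series '[{"tx": -0.002, "ty": 0.001, "tz": -0.04, "ax": 0, "ay": 0, "az": 0.01}, {"tx": -0.002, "ty": 0.001, "tz": -0.08, "ax": 0, "ay": 0, "az": 0.02}, {"tx": -0.002, "ty": 0.001, "tz": -0.115, "ax": 0, "ay": 0, "az": 0.02}, {"tx": -0.002, "ty": 0.001, "tz": -0.145, "ax": 0, "ay": 0, "az": 0.02}, {"tx": -0.002, "ty": 0.001, "tz": -0.17, "ax": 0, "ay": 0, "az": 0.02}, {"tx": -0.002, "ty": 0.001, "tz": -0.19, "ax": 0, "ay": 0, "az": 0.02}, {"tx": -0.002, "ty": 0.001, "tz": -0.198, "ax": 0, "ay": 0, "az": 0.02}, {"tx": -0.002, "ty": 0.001, "tz": -0.198, "ax": 0, "ay": 0, "az": 0.02}]'

```text
time_s: 9.58
tcp_pos: [0.5381, -0.167, 0.0735]
tool_rot: [-179.6, -0.4, 158.6]
contact_force: [0.4, 0.0, 1.1]
grip_width: 0.0851
```

>>> send_rows --grip 1 --series '[{"tx": 0, "ty": 0, "tz": 0, "ax": 0, "ay": 0, "az": 0}, {"tx": 0, "ty": 0, "tz": 0, "ax": 0, "ay": 0, "az": 0}, {"tx": 0, "ty": 0, "tz": 0, "ax": 0, "ay": 0, "az": 0}, {"tx": 0, "ty": 0, "tz": 0, "ax": 0, "ay": 0, "az": 0}, {"tx": 0, "ty": 0, "tz": 0, "ax": 0, "ay": 0, "az": 0}, {"tx": 0, "ty": 0, "tz": 0, "ax": 0, "ay": 0, "az": 0}, {"tx": 0, "ty": 0, "tz": 0, "ax": 0, "ay": 0, "az": 0}, {"tx": 0, "ty": 0, "tz": 0, "ax": 0, "ay": 0, "az": 0}]'

```text
time_s: 10.25
tcp_pos: [0.5376, -0.167, 0.0732]
tool_rot: [-179.6, -0.4, 158.6]
contact_force: [-0.2, 1.1, -1.5]
grip_width: 0.011
```

>>> send_rows --series '[{"tx": 0, "ty": 0, "tz": 0.008, "ax": 0, "ay": 0, "az": 0}, {"tx": 0, "ty": 0, "tz": 0.024, "ax": 0, "ay": 0, "az": 0}, {"tx": 0, "ty": 0, "tz": 0.05, "ax": 0, "ay": 0, "az": 0}, {"tx": 0, "ty": 0, "tz": 0.08, "ax": 0, "ay": 0, "az": 0}, {"tx": 0, "ty": 0, "tz": 0.12, "ax": 0, "ay": 0, "az": 0}, {"tx": 0, "ty": 0, "tz": 0.16, "ax": 0, "ay": 0, "az": 0}, {"tx": 0, "ty": 0, "tz": 0.19, "ax": 0, "ay": 0, "az": 0}, {"tx": 0, "ty": 0, "tz": 0.21, "ax": 0, "ay": 0, "az": 0}]'

```text
time_s: 10.92
tcp_pos: [0.5381, -0.1672, 0.2877]
tool_rot: [-179.7, -0.2, 158.6]
contact_force: [0.5, 0.0, -4.2]
grip_width: 0.011
```

>>> send_rows --series '[{"tx": 0, "ty": 0.004, "tz": 0, "ax": 0, "ay": 0, "az": 0.015}, {"tx": -0.002, "ty": 0.014, "tz": 0, "ax": 0, "ay": 0, "az": 0.04}, {"tx": -0.004, "ty": 0.03, "tz": 0, "ax": 0, "ay": 0, "az": 0.065}, {"tx": -0.007, "ty": 0.05, "tz": 0, "ax": 0, "ay": 0, "az": 0.09}, {"tx": -0.01, "ty": 0.072, "tz": 0, "ax": 0, "ay": 0, "az": 0.115}, {"tx": -0.012, "ty": 0.094, "tz": 0, "ax": 0, "ay": 0, "az": 0.14}, {"tx": -0.014, "ty": 0.116, "tz": 0, "ax": 0, "ay": 0, "az": 0.165}, {"tx": -0.016, "ty": 0.136, "tz": 0, "ax": 0, "ay": 0, "az": 0.19}]'

```text
time_s: 11.58
tcp_pos: [0.5203, -0.0295, 0.2852]
tool_rot: [-179.6, -0.4, 169.7]
contact_force: [0.4, -0.4, -3.8]
grip_width: 0.0112
```

>>> send_rows --series '[{"tx": -0.002, "ty": 0.018, "tz": -0.002, "ax": 0, "ay": 0, "az": 0.025}, {"tx": -0.004, "ty": 0.038, "tz": -0.006, "ax": 0, "ay": 0, "az": 0.05}, {"tx": -0.006, "ty": 0.056, "tz": -0.01, "ax": 0, "ay": 0, "az": 0.075}, {"tx": -0.008, "ty": 0.072, "tz": -0.015, "ax": 0, "ay": 0, "az": 0.1}, {"tx": -0.01, "ty": 0.086, "tz": -0.02, "ax": 0, "ay": 0, "az": 0.125}, {"tx": -0.011, "ty": 0.097, "tz": -0.024, "ax": 0, "ay": 0, "az": 0.15}, {"tx": -0.012, "ty": 0.105, "tz": -0.027, "ax": 0, "ay": 0, "az": 0.17}, {"tx": -0.013, "ty": 0.109, "tz": -0.03, "ax": 0, "ay": 0, "az": 0.185}]'

```text
time_s: 12.25
tcp_pos: [0.5065, 0.0804, 0.2538]
tool_rot: [-179.6, -0.5, -179.6]
contact_force: [-0.3, -0.6, -2.6]
grip_width: 0.0113
```

```bash
python3 - <<'E'
from h import *
c=camera("top"); s=camera("scene"); print(robot.state()["joint_pos"].round(1))
a=cv2.resize(c["color"][150:320,150:300],(397,450),interpolation=cv2.INTER_CUBIC); b=cv2.resize(s["color"][90:250,320:460],(394,450),interpolation=cv2.INTER_CUBIC)
cv2.imwrite("pics/c4.png",np.hstack([a,b])[:,:,::-1])
E
```

```text
[ 3.100e+01  4.600e+00 -1.710e+01  1.000e-01 -6.890e+01 -1.207e+02]
```

View pics/c4.png

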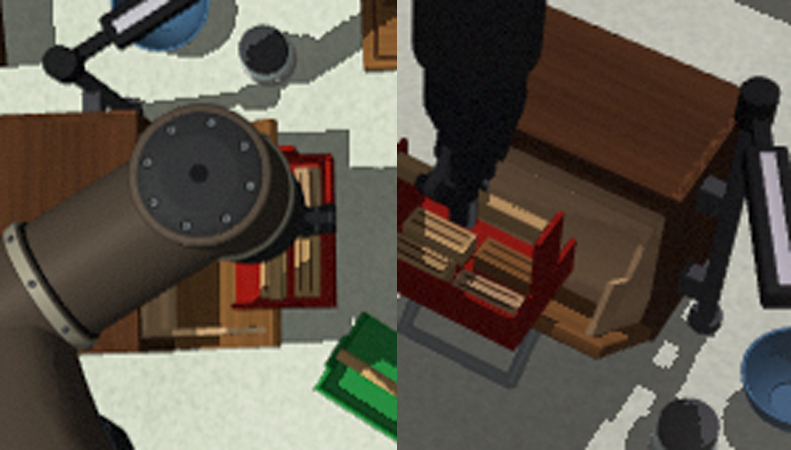

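Both views show the tray level over the mouth with all four offcuts still in it. Its pour edge is between the front's top edge and the cabinet face, centred in x. I'll tip it about the pour edge now.

>>> send_rows --series '[{"tx": 0, "ty": 0.0065, "tz": 0.0046, "ax": -0.1, "ay": 0, "az": 0}, {"tx": 0, "ty": 0.0135, "tz": 0.0084, "ax": -0.2, "ay": 0, "az": 0}, {"tx": 0, "ty": 0.0225, "tz": 0.012, "ax": -0.32, "ay": 0, "az": 0}, {"tx": 0, "ty": 0.032, "tz": 0.0143, "ax": -0.44, "ay": 0, "az": 0}, {"tx": 0, "ty": 0.0424, "tz": 0.0155, "ax": -0.56, "ay": 0, "az": 0}, {"tx": 0, "ty": 0.053, "tz": 0.0152, "ax": -0.68, "ay": 0, "az": 0}, {"tx": 0, "ty": 0.0636, "tz": 0.0138, "ax": -0.8, "ay": 0, "az": 0}, {"tx": 0, "ty": 0.0738, "tz": 0.011, "ax": -0.92, "ay": 0, "az": 0}]'

```text
time_s: 13.02
tcp_pos: [0.5076, 0.1549, 0.266]
tool_rot: [-126.7, -0.4, 179.9]
contact_force: [1.0, -0.1, -1.9]
grip_width: 0.0112
```

>>> send_rows --series '[{"tx": 0, "ty": 0.01, "tz": -0.003, "ax": -0.12, "ay": 0, "az": 0}, {"tx": 0, "ty": 0.017, "tz": -0.006, "ax": -0.21, "ay": 0, "az": 0}, {"tx": 0, "ty": 0.017, "tz": -0.006, "ax": -0.21, "ay": 0, "az": 0}, {"tx": 0, "ty": 0.017, "tz": -0.006, "ax": -0.21, "ay": 0, "az": 0}, {"tx": 0, "ty": 0.017, "tz": -0.006, "ax": -0.21, "ay": 0, "az": 0}, {"tx": 0, "ty": 0.017, "tz": -0.006, "ax": -0.21, "ay": 0, "az": 0}]'

```text
time_s: 13.52
tcp_pos: [0.508, 0.1715, 0.261]
tool_rot: [-114.9, -0.2, 179.7]
contact_force: [0.1, 0.0, -2.6]
grip_width: 0.0116
```

```bash
python3 - <<'E'
from h import *
c=camera("top"); s=camera("scene"); print(robot.state()["joint_pos"].round(1))
a=cv2.resize(c["color"][150:320,150:300],(397,450),interpolation=cv2.INTER_CUBIC); b=cv2.resize(s["color"][90:250,320:460],(394,450),interpolation=cv2.INTER_CUBIC)
cv2.imwrite("pics/c5.png",np.hstack([a,b])[:,:,::-1])
E
```

```text
[  58.5   32.7  -15.7   28.6 -101.5 -159.3]
```

View pics/c5.png

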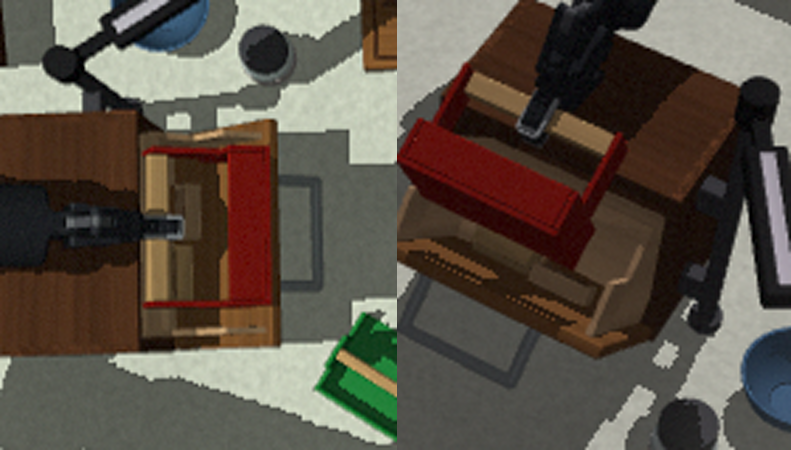

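The tray is tipped to 65° in the mouth. Pieces are visible in the tub, at (187, 210) and (183, 265) on the left and (495, 240) and (565, 280) on the right. I'll level it above the bin, move away and check the count.

>>> send_rows --series '[{"tx": 0, "ty": -0.007, "tz": 0.016, "ax": 0.1, "ay": 0, "az": 0}, {"tx": 0, "ty": -0.017, "tz": 0.028, "ax": 0.22, "ay": 0, "az": 0}, {"tx": 0, "ty": -0.027, "tz": 0.041, "ax": 0.34, "ay": 0, "az": 0}, {"tx": 0, "ty": -0.038, "tz": 0.053, "ax": 0.46, "ay": 0, "az": 0}, {"tx": 0, "ty": -0.049, "tz": 0.055, "ax": 0.58, "ay": 0, "az": 0}, {"tx": 0, "ty": -0.06, "tz": 0.055, "ax": 0.7, "ay": 0, "az": 0}, {"tx": 0, "ty": -0.07, "tz": 0.053, "ax": 0.82, "ay": 0, "az": 0}, {"tx": 0, "ty": -0.08, "tz": 0.05, "ax": 0.94, "ay": 0, "az": 0}]'

```text
time_s: 14.28
tcp_pos: [0.5076, 0.0904, 0.3144]
tool_rot: [-169.3, -0.0, -180.0]
contact_force: [1.3, -0.2, -4.0]
grip_width: 0.0111
```

>>> send_rows --series '[{"tx": 0.002, "ty": -0.02, "tz": 0, "ax": 0.1, "ay": 0, "az": 0}, {"tx": 0.005, "ty": -0.05, "tz": 0, "ax": 0.19, "ay": 0, "az": 0}, {"tx": 0.01, "ty": -0.085, "tz": 0, "ax": 0.19, "ay": 0, "az": 0}, {"tx": 0.014, "ty": -0.12, "tz": 0, "ax": 0.19, "ay": 0, "az": 0}, {"tx": 0.018, "ty": -0.155, "tz": 0, "ax": 0.19, "ay": 0, "az": 0}, {"tx": 0.022, "ty": -0.19, "tz": 0, "ax": 0.19, "ay": 0, "az": 0}, {"tx": 0.026, "ty": -0.22, "tz": 0, "ax": 0.19, "ay": 0, "az": 0}, {"tx": 0.03, "ty": -0.24, "tz": 0, "ax": 0.19, "ay": 0, "az": 0}]'

```text
time_s: 14.95
tcp_pos: [0.536, -0.1529, 0.316]
tool_rot: [179.8, 0.1, 179.9]
contact_force: [0.7, 0.4, -2.1]
grip_width: 0.0109
```

```bash
python3 - <<'E'
from h import *
c=camera("top"); s=camera("scene"); print(robot.state()["joint_pos"].round(1),robot.state()["tcp_pos"],robot.state()["tool_rot"])
a=cv2.resize(c["color"][150:320,170:370],(400,340),interpolation=cv2.INTER_CUBIC); b=cv2.resize(s["color"][90:260,260:460],(400,340),interpolation=cv2.INTER_CUBIC)
cv2.imwrite("pics/c6.png",np.hstack([a,b])[:,:,::-1])
E
```

```text
[  4.1   6.9  -6.4  -0.2 -76.6 -94.3] [ 0.53635217 -0.15296346  0.31542519] [1.79846695e+02 3.59862164e-02 1.79798546e+02]
```

View pics/c6.png

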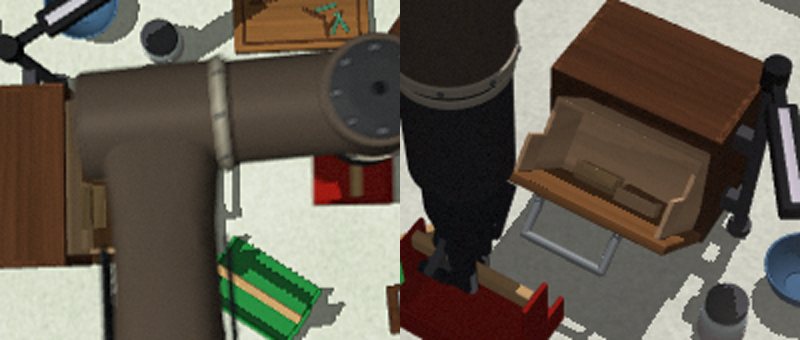

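The right view shows two offcuts in the tub at (600, 178) and (645, 200), with the lower part hidden behind the front. The tray floor is partly hidden too. I'll set the tray back on its old spot and then check with the arm away.

>>> send_rows --series '[{"tx": 0, "ty": -0.003, "tz": -0.01, "ax": 0, "ay": 0, "az": -0.08}, {"tx": 0, "ty": -0.006, "tz": -0.03, "ax": 0, "ay": 0, "az": -0.16}, {"tx": 0.001, "ty": -0.01, "tz": -0.055, "ax": 0, "ay": 0, "az": -0.24}, {"tx": 0.001, "ty": -0.013, "tz": -0.085, "ax": 0, "ay": 0, "az": -0.32}, {"tx": 0.001, "ty": -0.014, "tz": -0.115, "ax": 0, "ay": 0, "az": -0.37}, {"tx": 0.001, "ty": -0.014, "tz": -0.145, "ax": 0, "ay": 0, "az": -0.37}, {"tx": 0.001, "ty": -0.014, "tz": -0.175, "ax": 0, "ay": 0, "az": -0.37}, {"tx": 0.001, "ty": -0.014, "tz": -0.2, "ax": 0, "ay": 0, "az": -0.37}]'

```text
time_s: 15.72
tcp_pos: [0.5361, -0.1669, 0.1149]
tool_rot: [179.8, 0.1, 158.6]
contact_force: [-0.1, -0.1, -3.0]
grip_width: 0.0114
```

>>> send_rows --series '[{"tx": 0, "ty": 0, "tz": -0.01, "ax": 0, "ay": 0, "az": 0}, {"tx": 0, "ty": 0, "tz": -0.02, "ax": 0, "ay": 0, "az": 0}, {"tx": 0, "ty": 0, "tz": -0.027, "ax": 0, "ay": 0, "az": 0}, {"tx": 0, "ty": 0, "tz": -0.032, "ax": 0, "ay": 0, "az": 0}, {"tx": 0, "ty": 0, "tz": -0.035, "ax": 0, "ay": 0, "az": 0}, {"tx": 0, "ty": 0, "tz": -0.035, "ax": 0, "ay": 0, "az": 0}]'

```text
time_s: 16.22
tcp_pos: [0.5362, -0.1669, 0.0801]
tool_rot: [179.8, 0.1, 158.6]
contact_force: [-0.3, 0.4, -2.5]
grip_width: 0.0112
```

>>> send_rows --series '[{"tx": 0, "ty": 0, "tz": -0.003, "ax": 0, "ay": 0, "az": 0}, {"tx": 0, "ty": 0, "tz": -0.006, "ax": 0, "ay": 0, "az": 0}, {"tx": 0, "ty": 0, "tz": -0.007, "ax": 0, "ay": 0, "az": 0}, {"tx": 0, "ty": 0, "tz": -0.007, "ax": 0, "ay": 0, "az": 0}]'

```text
time_s: 16.55
tcp_pos: [0.5369, -0.1669, 0.0736]
tool_rot: [179.8, 0.2, 158.6]
contact_force: [0.0, 0.5, 1.0]
grip_width: 0.0108
```

>>> send_rows --grip -1 --series '[{"tx": 0, "ty": 0, "tz": 0, "ax": 0, "ay": 0, "az": 0}, {"tx": 0, "ty": 0, "tz": 0, "ax": 0, "ay": 0, "az": 0}, {"tx": 0, "ty": 0, "tz": 0, "ax": 0, "ay": 0, "az": 0}, {"tx": 0, "ty": 0, "tz": 0, "ax": 0, "ay": 0, "az": 0}, {"tx": 0, "ty": 0, "tz": 0, "ax": 0, "ay": 0, "az": 0}, {"tx": 0, "ty": 0, "tz": 0, "ax": 0, "ay": 0, "az": 0}, {"tx": 0, "ty": 0, "tz": 0, "ax": 0, "ay": 0, "az": 0}]'

```text
time_s: 17.13
tcp_pos: [0.5369, -0.1669, 0.0736]
tool_rot: [179.8, 0.2, 158.6]
contact_force: [-1.1, 0.7, -0.2]
grip_width: 0.0854
```

>>> send_rows --series '[{"tx": 0, "ty": 0, "tz": 0.015, "ax": 0, "ay": 0, "az": 0}, {"tx": 0, "ty": 0, "tz": 0.045, "ax": 0, "ay": 0, "az": 0}, {"tx": 0, "ty": 0, "tz": 0.085, "ax": 0, "ay": 0, "az": 0}, {"tx": 0, "ty": 0, "tz": 0.125, "ax": 0, "ay": 0, "az": 0}, {"tx": 0, "ty": -0.01, "tz": 0.165, "ax": 0, "ay": 0, "az": 0}, {"tx": -0.01, "ty": -0.03, "tz": 0.2, "ax": 0, "ay": 0, "az": 0}, {"tx": -0.03, "ty": -0.06, "tz": 0.22, "ax": 0, "ay": 0, "az": 0}, {"tx": -0.05, "ty": -0.09, "tz": 0.24, "ax": 0, "ay": 0, "az": 0}]'

```text
time_s: 17.8
tcp_pos: [0.4868, -0.2573, 0.3159]
tool_rot: [179.8, 0.3, 158.7]
contact_force: [0.2, -1.0, -0.6]
grip_width: 0.085
```

>>> send_rows --series '[{"tx": -0.01, "ty": -0.035, "tz": 0, "ax": 0, "ay": 0, "az": 0}, {"tx": -0.02, "ty": -0.07, "tz": 0, "ax": 0, "ay": 0, "az": 0}, {"tx": -0.03, "ty": -0.105, "tz": 0, "ax": 0, "ay": 0, "az": 0}, {"tx": -0.04, "ty": -0.14, "tz": 0, "ax": 0, "ay": 0, "az": 0}, {"tx": -0.05, "ty": -0.175, "tz": 0, "ax": 0, "ay": 0, "az": 0}, {"tx": -0.06, "ty": -0.21, "tz": 0, "ax": 0, "ay": 0, "az": 0}, {"tx": -0.07, "ty": -0.24, "tz": 0, "ax": 0, "ay": 0, "az": 0}, {"tx": -0.08, "ty": -0.27, "tz": 0, "ax": 0, "ay": 0, "az": 0}]'

```text
time_s: 18.47
tcp_pos: [0.4058, -0.5289, 0.3156]
tool_rot: [179.8, 0.3, 158.7]
contact_force: [0.4, -0.1, 0.4]
grip_width: 0.0851
```

```bash
python3 - <<'E'
from h import *
c=camera("top"); s=camera("scene")
a=cv2.resize(c["color"][90:330,150:400],(417,400),interpolation=cv2.INTER_CUBIC); b=cv2.resize(s["color"][80:350,240:480],(356,400),interpolation=cv2.INTER_CUBIC)
cv2.imwrite("pics/c7.png",np.hstack([a,b])[:,:,::-1])
E
```

```text
(no output)
```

View pics/c7.png

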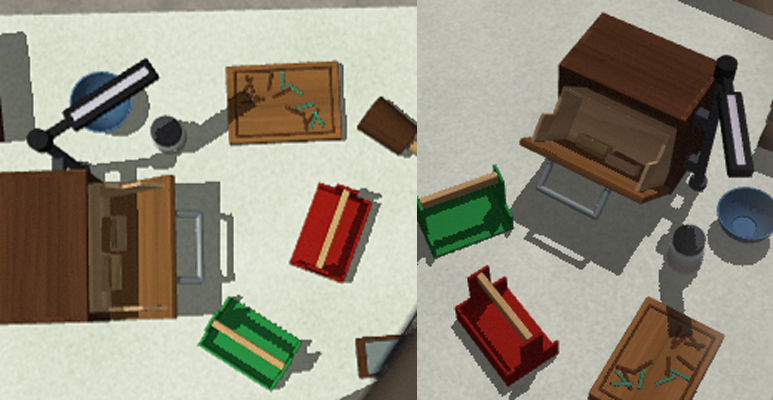

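The tray is upright, empty and free on the bench, and the bystanders look unmoved. One brightened crop of the tub will check the offcut count, and the handle position will check the bin angle.

```bash
python3 - <<'E'
from h import *
c=camera("top"); s=camera("scene")
f=lambda i:np.clip(255*(i/255.)**.5,0,255).astype(np.uint8)
a=cv2.resize(f(c["color"][185:290,180:285]),(400,400),interpolation=cv2.INTER_CUBIC); b=cv2.resize(f(s["color"][125:225,305:405]),(400,400),interpolation=cv2.INTER_CUBIC)
cv2.imwrite("pics/c8.png",np.hstack([a,b])[:,:,::-1])
for al in (.76,.78,.80):
    C,S=np.cos(al),np.sin(al)
    pt=lambda o,u,x=.508:(x,.2185-(o*C+u*S),.022+u*C-o*S)
    print(al,[((w2p(q,[pt(.065,.174,.508+d) for d in(-.05,.05)]+[pt(.014,.17),pt(.0,.17)])-o)*4/k).round(0).tolist() for q,o,k in((c,(180,185),1.05),(s,(305,125),1))])
E
```

```text
0.76 [[[346.0, 275.0], [344.0, 138.0], [285.0, 205.0], [270.0, 204.0]], [[62.0, 319.0], [200.0, 390.0], [166.0, 279.0], [175.0, 258.0]]]
0.78 [[[348.0, 275.0], [347.0, 139.0], [289.0, 205.0], [273.0, 204.0]], [[61.0, 324.0], [199.0, 395.0], [164.0, 284.0], [173.0, 263.0]]]
0.8 [[[351.0, 275.0], [349.0, 139.0], [292.0, 205.0], [277.0, 204.0]], [[60.0, 329.0], [197.0, 400.0], [162.0, 289.0], [170.0, 268.0]]]
```

View pics/c8.png

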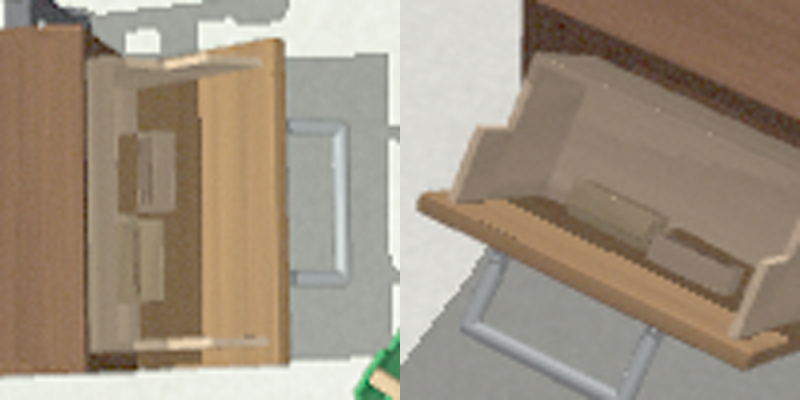

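The tub holds four pieces: lighter ones on top at (157, 172) and (143, 262), and one under or beside each at (128, 160) and (125, 260). The front edge reads slightly short of the 0.8 prediction, so I'll fit the bin angle jointly with the cabinet pose before deciding.

```bash
python3 - <<'E'
from h import *
from scipy.optimize import least_squares
c=camera("top"); s=camera("scene")
L=lambda x,y:np.array([180+x*.2625,185+y*.2625]); Rr=lambda x,y:np.array([305+x/4,125+y/4])
def model(p):
    X,Y,yaw,al,hl=p[:5]; C,S=np.cos(al),np.sin(al); cy,sy=np.cos(yaw),np.sin(yaw)
    W=lambda x,y,z:np.array([X+cy*x-sy*y,Y+sy*x+cy*y,z])
    B=lambda o,u,y:W(-.075-(o*C+u*S),y,.022+u*C-o*S)
    tr=[]
    for q,P,uv,m in [(c,W(.075,-.12,.205),(145.3,193.4),0),(c,W(.075,.12,.205),(145.3,284.4),0),
      (c,W(-.075,0,.205),L(84.5,200),1),(c,B(.014,.17,-.118),L(284,38),0),(c,B(.014,.17,.118),L(288,362),0),
      (c,B(.065,.168,-hl),L(341,127),0),(c,B(.065,.168,hl),L(343,278),0),
      (s,B(.065,.168,hl),Rr(72,322),0),(s,B(.014,.17,.118),Rr(18,207),0),(s,B(.014,.17,-.118),Rr(345,368),0)]:
        r=(w2p(q,[P])[0]-uv); tr+= [r[0]] if m else list(r)
    # per-camera constant offsets (calibration) for scene
    tr=np.array(tr); tr[-6:]+=np.tile(p[5:7],3); return np.r_[tr,p[5:7]/1.5]
f=least_squares(model,[.508,.294,np.pi/2,.8,.05,0,0]); J=np.linalg.inv(f.jac.T@f.jac)
print(f.x.round(4),np.sqrt(np.diag(J)).round(4)); print(f.fun.round(1))
E
```

```text
[0.5105 0.2945 1.5781 0.7773 0.055  1.5737 0.1408] [0.0013 0.0014 0.0058 0.0161 0.0017 0.6925 0.881 ]
[-0.3 -0.7 -0.2  0.3  0.4 -0.  -0.6  0.5  0.8 -0.6 -0.1 -0.3 -0.4 -0.3
 -0.  -0.7 -0.4  0.4  0.3  1.   0.1]
```

The fit gives 0.777 ± 0.02 rad, which doesn't settle whether the bin is at its stop. I'll press the handle bar down gently with the shut fingertips: if it's at the stop it should resist at once.

>>> send_rows --grip 1 --series '[{"tx": 0.01, "ty": 0.035, "tz": 0, "ax": 0, "ay": 0, "az": 0}, {"tx": 0.02, "ty": 0.07, "tz": 0, "ax": 0, "ay": 0, "az": 0}, {"tx": 0.03, "ty": 0.11, "tz": 0, "ax": 0, "ay": 0, "az": 0}, {"tx": 0.04, "ty": 0.15, "tz": 0, "ax": 0, "ay": 0, "az": 0}, {"tx": 0.05, "ty": 0.19, "tz": 0, "ax": 0, "ay": 0, "az": 0}, {"tx": 0.06, "ty": 0.23, "tz": 0, "ax": 0, "ay": 0, "az": 0}, {"tx": 0.065, "ty": 0.265, "tz": 0, "ax": 0, "ay": 0, "az": 0}, {"tx": 0.07, "ty": 0.295, "tz": 0, "ax": 0, "ay": 0, "az": 0}]'

```text
time_s: 19.43
tcp_pos: [0.4769, -0.2285, 0.3165]
tool_rot: [179.7, 0.4, 158.9]
contact_force: [0.8, -0.4, 0.2]
grip_width: -0.0003
```

>>> send_rows --series '[{"tx": 0.005, "ty": 0.035, "tz": 0, "ax": 0, "ay": 0, "az": 0}, {"tx": 0.01, "ty": 0.075, "tz": 0, "ax": 0, "ay": 0, "az": 0}, {"tx": 0.015, "ty": 0.115, "tz": 0, "ax": 0, "ay": 0, "az": 0}, {"tx": 0.02, "ty": 0.155, "tz": 0, "ax": 0, "ay": 0, "az": 0}, {"tx": 0.025, "ty": 0.195, "tz": 0, "ax": 0, "ay": 0, "az": 0}, {"tx": 0.03, "ty": 0.235, "tz": 0, "ax": 0, "ay": 0, "az": 0}, {"tx": 0.035, "ty": 0.265, "tz": 0, "ax": 0, "ay": 0, "az": 0}, {"tx": 0.035, "ty": 0.285, "tz": 0, "ax": 0, "ay": 0, "az": 0}]'

```text
time_s: 20.1
tcp_pos: [0.5117, 0.0604, 0.317]
tool_rot: [179.6, 0.4, 159.1]
contact_force: [0.2, -0.0, -0.7]
grip_width: 0.0
```

>>> send_rows --series '[{"tx": 0, "ty": 0, "tz": -0.03, "ax": 0, "ay": 0, "az": 0}, {"tx": 0, "ty": 0, "tz": -0.065, "ax": 0, "ay": 0, "az": 0}, {"tx": 0, "ty": 0, "tz": -0.1, "ax": 0, "ay": 0, "az": 0}, {"tx": 0, "ty": 0, "tz": -0.135, "ax": 0, "ay": 0, "az": 0}, {"tx": 0, "ty": 0, "tz": -0.165, "ax": 0, "ay": 0, "az": 0}, {"tx": 0, "ty": 0, "tz": -0.185, "ax": 0, "ay": 0, "az": 0}, {"tx": 0, "ty": 0, "tz": -0.195, "ax": 0, "ay": 0, "az": 0}, {"tx": 0, "ty": 0, "tz": -0.2, "ax": 0, "ay": 0, "az": 0}]'

```text
time_s: 20.77
tcp_pos: [0.5108, 0.0609, 0.1161]
tool_rot: [179.7, 0.4, 159.2]
contact_force: [-0.3, 0.4, 0.8]
grip_width: -0.0
```

>>> send_rows --series '[{"tx": 0, "ty": -0.006, "tz": 0, "ax": 0, "ay": 0, "az": 0}, {"tx": 0, "ty": -0.006, "tz": -0.005, "ax": 0, "ay": 0, "az": 0}, {"tx": 0, "ty": -0.006, "tz": -0.01, "ax": 0, "ay": 0, "az": 0}, {"tx": 0, "ty": -0.006, "tz": -0.013, "ax": 0, "ay": 0, "az": 0}, {"tx": 0, "ty": -0.006, "tz": -0.013, "ax": 0, "ay": 0, "az": 0}]'

```text
time_s: 21.18
tcp_pos: [0.5107, 0.0548, 0.103]
tool_rot: [179.7, 0.4, 159.2]
contact_force: [-0.3, -0.0, -0.4]
grip_width: 0.0002
```

>>> send_rows --series '[{"tx": 0, "ty": 0, "tz": -0.003, "ax": 0, "ay": 0, "az": 0}, {"tx": 0, "ty": 0, "tz": -0.003, "ax": 0, "ay": 0, "az": 0}]'

```text
time_s: 21.35
tcp_pos: [0.5107, 0.0547, 0.0998]
tool_rot: [179.7, 0.3, 159.1]
contact_force: [-0.5, 0.4, -0.3]
grip_width: 0.0001
```

>>> send_rows --series '[{"tx": 0, "ty": 0, "tz": -0.003, "ax": 0, "ay": 0, "az": 0}, {"tx": 0, "ty": 0, "tz": -0.003, "ax": 0, "ay": 0, "az": 0}]'

```text
time_s: 21.52
tcp_pos: [0.5112, 0.0548, 0.0982]
tool_rot: [179.7, 0.4, 159.2]
contact_force: [-4.7, 0.4, 13.3]
grip_width: 0.0002
```

Resistance came on sharply (13 N) at z = 0.098, exactly the bar height predicted at 0.8 rad, so the bin is at its stop. I'll retreat and hand in.

>>> send_rows --series '[{"tx": 0, "ty": 0, "tz": 0.02, "ax": 0, "ay": 0, "az": 0}, {"tx": 0, "ty": -0.01, "tz": 0.055, "ax": 0, "ay": 0, "az": 0}, {"tx": 0, "ty": -0.03, "tz": 0.09, "ax": 0, "ay": 0, "az": 0}, {"tx": 0, "ty": -0.05, "tz": 0.125, "ax": 0, "ay": 0, "az": 0}, {"tx": 0, "ty": -0.06, "tz": 0.16, "ax": 0, "ay": 0, "az": 0}, {"tx": 0, "ty": -0.07, "tz": 0.19, "ax": 0, "ay": 0, "az": 0}, {"tx": 0, "ty": -0.075, "tz": 0.21, "ax": 0, "ay": 0, "az": 0}, {"tx": 0, "ty": -0.075, "tz": 0.21, "ax": 0, "ay": 0, "az": 0}]'

```text
time_s: 22.18
tcp_pos: [0.5132, -0.021, 0.3134]
tool_rot: [179.5, 0.8, 159.1]
contact_force: [0.9, 0.5, 0.2]
grip_width: -0.0
```

```bash
python3 - <<'E'
from h import *
s=camera("scene"); st=robot.state(); print(st["tcp_pos"],st["contact_force"],st["time_s"])
cv2.imwrite("pics/c9.png",s["color"][60:400,150:560,::-1])
E
```

```text
[ 0.51224085 -0.02045306  0.31072119] [ 0.2486587   0.07282409 -0.48517848] 22.2333
```

View pics/c9.png

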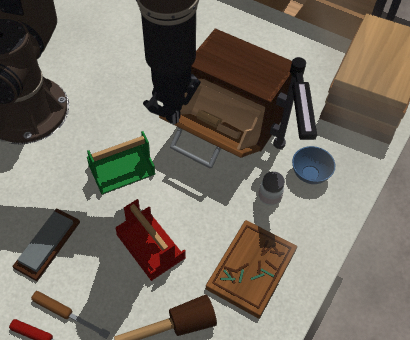

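The final view shows the bin open with offcuts inside (215, 120), the lamp aside (303, 105), the red tray empty and upright (150, 240), and the bystanders in place.

```bash
python3 -c "
from bench import robot; print(robot.job_done())"
```

```text
the job is handed in; nothing more can be done
None
```

I handed the job in at about 22 s: the lamp is aside, the bin is open, the offcuts are in it, and the tray is back on its old spot, upright and released.

- **Lamp:** I pushed it round to roughly 1.3–1.5 rad, so it now points away over the bowl and is well clear of the bin.
- **Bin:** I hooked the handle and pulled it open. The images alone gave 0.78 ± 0.02 rad, slightly short of the 0.8 stop. A light press on the handle met stiff resistance (13 N) at the height expected at the stop, so I take it as fully open.
- **Offcuts:** I tipped the tray to 65° over the mouth. The last views show an empty tray and nothing spilled. I can clearly see two offcuts in the bin; the other two are partly hidden under or beside them, so the count of four also rests on the tray being empty.
- **Other things:** The bystanders look unmoved in the final picture. The highest force I read was about 32 N, with the fingers against the bin stop, and the gripper ended touching nothing.

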